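# Reunite the boom clamp with its own cap

### The arm

A 6-joint arm with a two-finger parallel gripper is mounted at the origin on the work surface. World frame = base frame: x ahead of the robot, y to its left, z up, the work surface at z = 0. Lengths are in m, angles in degrees, forces in N, time in s.
With the tool pointing down it reaches from about 0.25 to 0.725 m from the base axis. Payload 9.7 kg.
Tool frame: the origin (TCP) lies at the very end of the fingers, on their centre line; the grasp point (between the pads) lies 19 mm behind it; z points along the fingers, y is the direction in which the jaws open and shut (so a half turn about z gives the same grasp; the last joint's range is limited). The gripper opens to 85 mm and grips with 20 to 120 N. Pads are 22 mm wide; open, the fingers measure 114 mm over their backs; the gripper's body (76 mm by 85 mm) begins 54 mm behind the grasp point. The pads swing forward as they close: fully open they stand 13 mm farther back than shut.
Start: joints at [-66.979, 4.979, 10.078, 95.1, 0, 90], TCP at [0.215, -0.506, 0.231] pointing down, gripper open.
Joint ranges: [-179.16, 179.16], [-48.56, 103.87], [-65.8, 70.77], [-126.05, 130.52], [-82.76, 87.17], [-180, 180]. Speed limits (degrees/s): [127.2, 127.2, 147.25, 180, 180, 180].

### API

Orientations are given as [roll, pitch, yaw] about the fixed x, y, z axes, in that order (R = Rz(yaw) Ry(pitch) Rx(roll)).
In Python, from workcell import bot gives the robot as it stands. The module is installed in compiled form; this text tells all that it offers.
- The arm moves only by the tool arm_command, never from a script. Its argument "increments" is a list of rows, each a list of 7 numbers: the gripper command: -1 is fully open, 1 is shut, values between are in proportion, then the shift along the tool's x, y, z in cm, then the turn, a rotation vector about the tool's x, y, z in degrees. In form: [[gripper, x, y, z, rx, ry, rz], ...]. A call has 1 to 10 rows; each row shifts and turns the commanded pose from where the row before left it, along the tool's axes as they then stand; what a row does not reach is not made up. A row lasts 1/8 s, in which the tool goes at most 62.5 mm and 10.7 degrees, less where a joint would pass 70% of its speed; a pose out of reach is approached as far as the arm can. A call is refused whole if a number of a shift passes 6.25 or a number of a turn 10.7, either way. A call with a gripper value outside its range is refused whole. The fingers move at their own pace and stop on an object; "grip_force" is the grip in N (left out, the last holds). Time passes only in rows, so rows that do not move let the fingers close. It gives the time, the measured TCP pose, the force and the opening at its end, in the units of the state.
- bot.get_obs(): the state, without advancing time (a new reading comes with each control period).
- bot.camera(name): name is "side" or "top" or "wrist"; returns a dict with "color" (420x560x3 uint8, red, green, blue), "fx", "fy", "cx", "cy" (pixels), "origin" and "attitude" of the camera in the world. Camera axes: x right, y up, looking along -z (the intrinsics and any distortion apply to the point x, -y, -z); pixel columns grow to the right and rows downward; lengths in m; the calibration is good to about 2 mm. A picture is of the moment at which its call begins. There is no depth.
- bot.job_done(): hands the job in, once; it reports no verdict.
The state is a dict: "time": time; "q": joint angles; "qd": joint speeds; "joint_efforts": joint torques, N m; "ee_pos": TCP position; "tcp_rot": TCP orientation; "wrist_force": force on the tool from outside, world axes, zero at the start; "torque": the same for the moment, N m; "opening": finger opening in m.
Only numpy, scipy, OpenCV 4.12 (cv2) and the standard library are available. Lean on these libraries where they do the work, as an engineer would, in place of code of your own. Each camera call takes 0.05 s, during which the arm holds its last target. There are 200 camera calls.

### The job

Find the loose cap that belongs to the boom clamp on the stand - its paint matches the clamp's lower half - and seat it fully home over the rod, feeling along the rod until both keys drop into the cap's notches and the two halves close flush. Let go of it there, and leave the other cap, the slide box, the oil bottle and the beaker where they are.

Things in the scene. Friction and masses are not known exactly. Their poses are not given: they have to be found in the camera images.
- stand: Blue base plate 120 x 180 x 14 mm fixed to the bench, with a steel rail 36 mm wide, 10 mm high along its middle. Origin: centre of its underside, on the bench; x across, y along the rail, z up. The rail carries the lower half of a split clamp with a rod (see the points).
- clamp_mid (a point): Point 60 mm above the stand's origin, at the height of the split face (flat top) of the lower half: a fixed dark steel block with green paint, 62 mm (x) x 100 mm (y), centred on the rail in x and square to it. The block's own middle is not measured: it lies anywhere within 20 mm of this point along y, either way. Find it by touch or sight.
- keys_top (a point): Point 66 mm above the stand's origin, at the height of the tops of two rigid brass keys, 6 mm tall on the split face, 7 mm wide in y, tops round, from 14 to 30 mm off the rod axis in x. From the block's (unmeasured) middle the +x key is centred at y = +6 mm, the -x key at y = -6 mm. A cap riding on the keys has its underside here.
- rod_mid (a point): Point on top of the steel rod, 72 mm above the stand's origin. The rod is 24 mm in diameter, 220 mm long, lies along the stand's y with its axis at the split face, fixed in the lower half and shifted along y with it; black end collars 31 mm in diameter.
- green_cap: The clamp's own cap, loose, aluminium, green paint on top, 60 (x) x 100 (y) x 54 mm high, about 0.4 kg. Origin: centre of its underside; y lies along the rod when fitted, z up. Two legs 14 to 30 mm off the middle in x, 14 mm high, leave a 28 mm channel for the rod; flat body from 14 to 24 mm height. Home: origin at the block's middle, 60 mm above the bench.
- green_ridge (a point): Top centre of the green cap, 54 mm above its underside: the finger ridge, 18 mm wide in x, 50 mm long in y, from 24 to 54 mm height, to be gripped across x. Under each leg is one notch across it, 10 mm wide in y and 7 mm deep: +x leg at y = +6 mm, -x leg at y = -6 mm. The cap fits either way round (half a turn makes no difference).
- orange_cap: A cap of another clamp, orange paint on top, same size, frame and mass as the green cap but with its notches mirrored (+x leg at y = -6 mm, -x leg at y = +6 mm), so that it cannot close on this clamp. To be left where it stands.
- slide_box: Blue microscope-slide box 79 x 99 x 34 mm, a bystander. Origin: centre of its underside.
- oil_bottle: Amber dropper bottle, 32 mm in diameter and 70 mm high, a bystander. Origin: centre of its underside.
- beaker: Small glass beaker, 56 mm in diameter and 70 mm high, a bystander. Origin: centre of its underside.

How it is judged:
By the outcome, as a careful person would: the job done as asked, in the order asked, and still so for the second after the job is handed in, with the robot touching nothing.
It also fails if it takes over 51 s, if anything falls off the work surface, if the arm or the gripper's body presses on something with over 40 N, if the wrist force passes 120 N, or if a joint passes its speed limit or range.

## Working session

There is one attempt and no reset: what is moved stays moved. The work goes in short steps, Python scripts to look and compute and a tool call to move; the robot and the scene stay as the last step left them, time stands still between calls to the robot, and variables do not carry over. Pictures are saved under pics/ and viewed, about 8 in all and at most 12, crops included, and the job is handed in when it is done.

Besides the shell and the picture viewer there is one more tool, called after "Emit:" by a JSON object that holds its "name" and its "arguments", one argument or row to a line. arm_command: Moves the arm, as the interface text tells. Its arguments: {"type":"object","properties":{"increments":{"type":"array"},"grip_force":{"type":"number"}},"required":["increments"]}

```bash
mkdir -p pics
cat > h.py <<'E'
import numpy as np, cv2
from scipy.spatial.transform import Rotation as R
from workcell import bot
def snap(n,f):
    c=bot.camera(n); cv2.imwrite('pics/'+f,c['color'][:,:,::-1]); 
    np.savez('pics/'+f+'.npz',**{k:np.array(v) for k,v in c.items() if k!='color'})
    return c
def rot(c):
    a=np.array(c['attitude'],float)
    return a if a.shape==(3,3) else R.from_euler('xyz',a,degrees=True).as_matrix()
def pix(c,u,v,z):
    "pixel -> world on plane z"
    d=rot(c)@np.array([(u-c['cx'])/c['fx'],-(v-c['cy'])/c['fy'],-1.])
    o=np.array(c['origin']); return o+d*(z-o[2])/d[2]
def proj(c,p):
    q=rot(c).T@(np.array(p)-c['origin']); return c['cx']+c['fx']*q[0]/-q[2], c['cy']-c['fy']*q[1]/-q[2]
def load(f): return dict(np.load('pics/'+f+'.npz'))
E
python3 - <<'E'
from h import *
for n in('top','side'):
    c=snap(n,n+'1.png'); print({k:v for k,v in c.items() if k!='color'})
print(bot.get_obs())
E
```

```text
{'fx': 533.0390763443365, 'fy': 533.0390763443365, 'cx': 277.0491832586832, 'cy': 212.30383385296713, 'origin': array([ 0.50745557, -0.0282746 ,  1.29615207]), 'attitude': array([  4.38297259,  -0.31727508, -91.25709615])}
{'fx': 420.70573151945734, 'fy': 420.70573151945734, 'cx': 280.36371746090384, 'cy': 208.8134671676224, 'origin': array([0.55066933, 0.47195172, 0.6538385 ]), 'attitude': array([  41.44527937,   -0.51728121, -169.86137035])}
{'time': 0.1, 'q': array([-6.69790614e+01,  5.00783830e+00,  1.00391829e+01,  9.50982001e+01,
       -1.20107782e-03,  8.99982396e+01]), 'qd': array([ 0.08173776, -0.07325252,  0.13393071, -0.07211942,  0.07462214,
        0.04087582]), 'joint_efforts': array([-8.89271837e-05, -5.21559656e+01,  4.65654695e+01,  1.60644116e-02,
       -6.81281472e-05, -1.17927871e-05]), 'ee_pos': array([ 0.21500554, -0.50602238,  0.2306567 ]), 'tcp_rot': array([-1.79933144e+02,  1.19902289e-03,  2.30227004e+01]), 'wrist_force': array([-0.99298186,  0.49952905, -0.3358205 ]), 'torque': array([ 0.00888113, -0.013245  , -0.01078702]), 'opening': 0.08579056720758647}
```

View pics/top1.png

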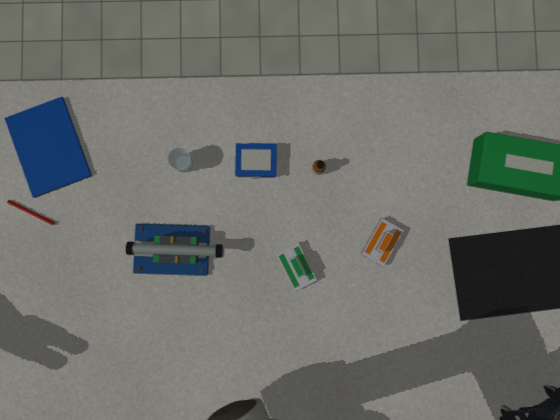

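View pics/side1.png

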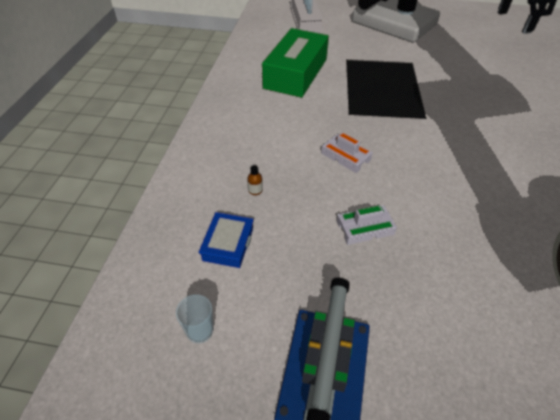

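The top view shows the green cap at about (297,266), the orange cap at (383,241), the stand at (172,249) and the rod collars at (130,248) and (219,251). The side view agrees with this. I'll enlarge the top view for finer pixel positions.

Run:
```python
from h import *
i=cv2.imread('pics/top1.png')
a=cv2.resize(i[215:285,120:230],None,fx=7,fy=7,interpolation=cv2.INTER_CUBIC)[:, :770]
b=cv2.resize(i[238:294,270:325],None,fx=7,fy=7,interpolation=cv2.INTER_CUBIC)
b=cv2.resize(i[238:294,270:325],(275,280),interpolation=cv2.INTER_CUBIC)
a=cv2.resize(i[215:285,120:230],(495,315),interpolation=cv2.INTER_CUBIC)
o=np.zeros((320,780,3),np.uint8); o[:315,:495]=a; o[:280,500:775]=b
cv2.imwrite('pics/z1.png',o)
c=load('top1.png')
hsv=cv2.cvtColor(i,cv2.COLOR_BGR2HSV)
m=cv2.inRange(hsv,(45,100,50),(80,255,255))
n,l,s,ce=cv2.connectedComponentsWithStats(m)
for k in range(1,n):
    if s[k,4]>8: print(s[k],ce[k], cv2.minAreaRect(np.argwhere(l==k)[:,::-1].astype(np.float32)))
m=cv2.inRange(hsv,(100,120,30),(130,255,255)); n,l,s,ce=cv2.connectedComponentsWithStats(m)
for k in range(1,n):
    if s[k,4]>200: print('blue',s[k],ce[k],cv2.minAreaRect(np.argwhere(l==k)[:,::-1].astype(np.float32)))
for n,u,v,z in(('cap',297,266,.03),('c1',130,248,.06),('c2',219,251,.06),('box',256,160,.034),('bot',319,167,.07),('beak',180,160,.07),('or',383,241,.03)): print(n,pix(c,u,v,z))
```

```text
[ 467  132   93   69 4311] [513.47297611 165.88633728] ((517.0244140625, 165.2376708984375), (94.4742431640625, 55.90127182006836), 10.080597877502441)
[154 236   6   7  42] [156.5 239. ] ((156.5, 239.0), (6.0, 5.0), 90.0)
[190 237   7   7  39] [193.15384615 240.        ] ((193.0, 240.0), (6.0, 6.0), 90.0)
[294 247  20  33 177] [303.74576271 262.66101695] ((303.60003662109375, 262.7000427246094), (34.882659912109375, 4.91934871673584), 63.43495178222656)
[153 255   6   7  40] [155.625 258.125] ((155.5, 258.0), (6.0, 5.0), 90.0)
[279 254  20  33 174] [288.59770115 270.17816092] ((288.6000061035156, 270.2000427246094), (34.882659912109375, 4.472135543823242), 63.43495178222656)
[189 256   7   7  41] [192.29268293 259.04878049] ((192.0, 259.0), (6.0, 6.0), 90.0)
[291 258  12  18  98] [296.59183673 266.66326531] ((296.6000061035156, 266.70001220703125), (17.8885440826416, 4.919349670410156), 63.43495178222656)
blue [   5   97   86  100 5229] [ 47.50258176 146.49244597] ((47.39264678955078, 146.4879913330078), (84.58250427246094, 62.37407302856445), 69.81420135498047)
blue [235 144  42  33 667] [255.76161919 160.17841079] ((255.5, 160.0), (32.0, 41.0), 90.0)
blue [135 224  75  21 930] [170.91290323 231.49354839] ((171.91537475585938, 233.0230712890625), (73.71965026855469, 18.027755737304688), 3.1798300743103027)
blue [134 256  74  19 923] [169.53087757 266.47453954] ((170.5, 265.0), (18.0, 73.0), 90.0)
cap [ 0.47600067 -0.08178488  0.03      ]
c1 [0.52664292 0.30430202 0.06      ]
c2 [0.51522582 0.09893126 0.06      ]
box [0.73056659 0.0102072  0.034     ]
bot [ 0.70470411 -0.13688115  0.07      ]
beak [0.72790195 0.18552208 0.07      ]
or [ 0.53057052 -0.28751061  0.03      ]
```

View pics/z1.png

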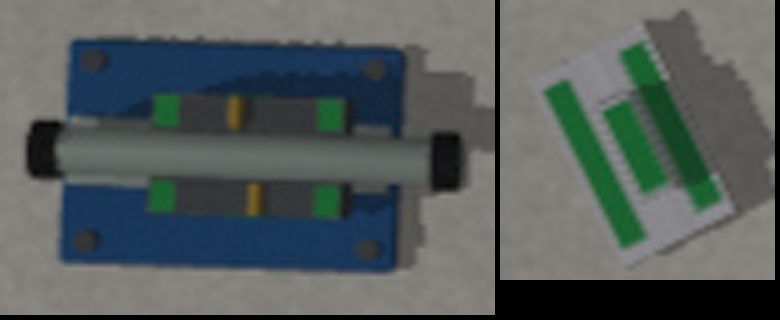

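Run:
```python
from h import *
c=load('top1.png')
P=lambda u,v,z:pix(c,u,v,z)
ang=lambda d:np.degrees(np.arctan2(d[1],d[0]))
print('ridge',P(296.6,266.7,.054),'body',(P(303.7,262.7,.024)+P(288.6,270.2,.024))/2, 'across',ang(P(303.7,262.7,.024)-P(288.6,270.2,.024)))
print('block',P(174.4,249.05,.06),'keys',P(174.3,249.45,.065))
print('rod ang',ang(P(130,248,.06)-P(219,251,.06)),ang(P(156.5,239,.06)-P(193.15,240,.06)),ang(P(155.6,258.1,.06)-P(192.3,259.05,.06)),'across',ang(P(193.15,240,.06)-P(192.3,259.05,.06)), ang(P(156.5,239,.06)-P(155.6,258.1,.06)))
g=(P(296.6,266.7,.054)+0);t=np.array([.215,-.506,.231])
r=R.from_euler('xyz',[180,0,23.02],degrees=True)
print('shift cm tool',r.inv().apply(g-t)*100)
```

```text
ridge [ 0.47500192 -0.07980272  0.054     ] body [ 0.47483776 -0.08000397  0.024     ] across -64.99597172099541
block [0.52197846 0.20186524 0.06      ] keys [0.52100614 0.20117089 0.065     ]
rod ang 86.81805177553848 87.18857482556851 87.261389719081 across -3.1248098681534326 -2.9664447165461936
shift cm tool [ 40.59630326 -29.05841273  17.7       ]
```

Emit:
{"name": "arm_command", "arguments": {
  "increments": [
    [-0.2, 4.06, -2.906, 0, 0, 0, -0.2],
    [-0.2, 4.06, -2.906, 0, 0, 0, -0.2],
    [-0.2, 4.06, -2.906, 0, 0, 0, -0.2],
    [-0.2, 4.06, -2.906, 0, 0, 0, -0.2],
    [-0.2, 4.06, -2.906, 0, 0, 0, -0.2],
    [-0.2, 4.06, -2.906, 1, 0, 0, -0.2],
    [-0.2, 4.06, -2.906, 2, 0, 0, -0.2],
    [-0.2, 4.06, -2.906, 2, 0, 0, -0.2],
    [-0.2, 4.06, -2.906, 2, 0, 0, -0.2],
    [-0.2, 4.06, -2.906, 2, 0, 0, -0.2]
  ],
  "grip_force": 40
}}

```text
time: 1.35
ee_pos: [0.4688, -0.0743, 0.1404]
tcp_rot: [-180.0, 0.0, 25.0]
wrist_force: [0.7, -0.9, 0.7]
opening: 0.051
```

Emit:
{"name": "arm_command", "arguments": {
  "increments": [
    [-0.2, 0, 0, 0, 0, 0, 0],
    [-0.2, 0, 0, 0, 0, 0, 0]
  ]
}}

```text
time: 1.6
ee_pos: [0.4681, -0.0761, 0.1413]
tcp_rot: [-180.0, 0.0, 25.1]
wrist_force: [-0.4, -0.8, 0.5]
opening: 0.0513
```

Run:
```python
from h import *
c=snap('wrist','w1.png'); o=bot.get_obs(); print(o['time'],o['ee_pos'],o['tcp_rot'],o['opening'],o['q'])
i=cv2.imread('pics/w1.png'); m=cv2.inRange(cv2.cvtColor(i,cv2.COLOR_BGR2HSV),(45,100,40),(80,255,255)); n,l,s,ce=cv2.connectedComponentsWithStats(m)
for k in range(1,n):
    if s[k,4]>200: print(s[k],ce[k],cv2.minAreaRect(np.argwhere(l==k)[:,::-1].astype(np.float32)))
print('proj ridge',proj(c,[.475,-.08,.054]),pix(c,*proj(c,[.475,-.08,.054]),.054))
```

```text
1.65 [ 0.46818361 -0.07656126  0.14169673] [ 1.79981670e+02 -3.89145854e-03  2.49944229e+01] 0.05112631227741874 [-9.27949449e+00 -6.24679906e+00 -1.09553734e+01  8.52778875e+01
 -1.29555347e-02  1.45726082e+02]
[ 254  151   17   94 1426] [262.3513324  197.02524544] ((262.30194091796875, 197.49368286132812), (93.31307220458984, 15.288349151611328), 88.80650329589844)
[ 301  151   17   94 1403] [308.44832502 196.80470421] ((308.61383056640625, 197.49122619628906), (15.336949348449707, 93.33953094482422), 1.3019527196884155)
[278 181  18  54 927] [286.08737864 207.29126214] ((286.5, 207.5), (53.0, 17.0), 90.0)
proj ridge (np.float64(287.28007704536253), np.float64(208.46286843868023)) [ 0.475 -0.08   0.054]
```

View pics/w1.png

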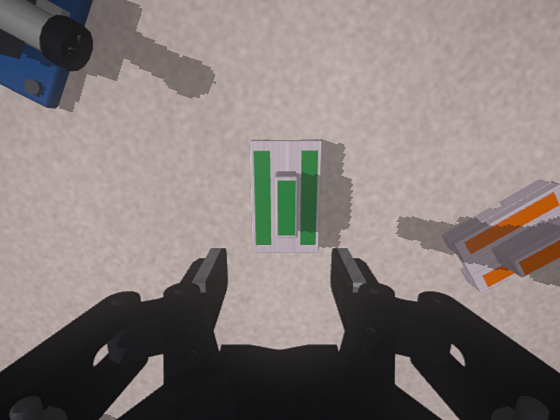

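The wrist view shows the green cap centred at (286,207), square to the jaws. That matches the top-view estimate to 1 px.

Emit:
{"name": "arm_command", "arguments": {
  "increments": [
    [-0.2, 0.47, 0.6, 1.5, 0, 0, 0],
    [-0.2, 0, 0, 2, 0, 0, 0],
    [-0.2, 0, 0, 2, 0, 0, 0],
    [-0.2, 0, 0, 2, 0, 0, 0],
    [-0.2, 0, 0, 1, 0, 0, 0],
    [-0.2, 0, 0, 0, 0, 0, 0],
    [-0.2, 0, 0, 0, 0, 0, 0]
  ]
}}

```text
time: 2.52
ee_pos: [0.4756, -0.0797, 0.057]
tcp_rot: [180.0, -0.0, 25.0]
wrist_force: [0.1, 1.2, 0.4]
opening: 0.051
```

Emit:
{"name": "arm_command", "arguments": {
  "increments": [
    [-0.2, 0, 0, 1, 0, 0, 0],
    [-0.2, 0, 0, 1, 0, 0, 0],
    [-0.2, 0, 0, 0.9, 0, 0, 0],
    [-0.2, 0, 0, 0, 0, 0, 0],
    [1, 0, 0, 0, 0, 0, 0],
    [1, 0, 0, 0, 0, 0, 0],
    [1, 0, 0, 0, 0, 0, 0],
    [1, 0, 0, 0, 0, 0, 0],
    [1, 0, 0, 0, 0, 0, 0]
  ],
  "grip_force": 60
}}

```text
time: 3.65
ee_pos: [0.4754, -0.0793, 0.0278]
tcp_rot: [180.0, -0.0, 25.0]
wrist_force: [-1.2, 1.7, 5.2]
opening: 0.0172
```

Emit:
{"name": "arm_command", "arguments": {
  "increments": [
    [1, 0, 0, -1, 0, 0, 0],
    [1, 0, 0, -2, 0, 0, 0],
    [1, 0, 0, -3, 0, 0, 0],
    [1, 0, 0, -3, 0, 0, 0],
    [1, 0, 0, -3, 0, 0, 0],
    [1, 0, 0, 0, 0, 0, 0],
    [1, 0, 0, 0, 0, 0, 0]
  ]
}}

```text
time: 4.53
ee_pos: [0.4747, -0.0794, 0.1458]
tcp_rot: [-179.9, 0.1, 25.0]
wrist_force: [0.7, 0.4, -4.3]
opening: 0.0174
```

Emit:
{"name": "arm_command", "arguments": {
  "increments": [
    [1, 0, 0, 0, 0, 0, -5],
    [1, 0, 0, 0, 0, 0, -7],
    [1, 0, 0, 0, 0, 0, -7],
    [1, 0, 0, 0, 0, 0, -7],
    [1, 0, 0, 0, 0, 0, -7],
    [1, 0, 0, 0, 0, 0, -7],
    [1, 0, 0, 0, 0, 0, -7],
    [1, 0, 0, 0, 0, 0, -7],
    [1, 0, 0, 0, 0, 0, -5],
    [1, 0, 0, 0, 0, 0, -3]
  ]
}}

```text
time: 5.78
ee_pos: [0.4743, -0.0793, 0.1453]
tcp_rot: [-179.8, -0.0, 87.1]
wrist_force: [0.3, -0.1, -4.9]
opening: 0.017
```

Emit:
{"name": "arm_command", "arguments": {
  "increments": [
    [1, 0, 0, 0, 0, 0, 0],
    [1, 0, 0, 0, 0, 0, 0]
  ]
}}

```text
time: 6.02
ee_pos: [0.4748, -0.0794, 0.1464]
tcp_rot: [-179.9, -0.0, 87.0]
wrist_force: [-0.1, -0.8, -4.5]
opening: 0.0169
```

Emit:
{"name": "arm_command", "arguments": {
  "increments": [
    [1, 1.5, 0.2, 0, 0, 0, 0],
    [1, 3, 0.3, 0, 0, 0, 0],
    [1, 3.5, 0.4, 0, 0, 0, 0],
    [1, 3.5, 0.4, 0, 0, 0, 0],
    [1, 3.5, 0.4, 0, 0, 0, 0],
    [1, 3.5, 0.4, 0, 0, 0, 0],
    [1, 3.5, 0.4, 0, 0, 0, 0],
    [1, 3, 0.4, 0, 0, 0, 0],
    [1, 2, 0.24, 0, 0, 0, 0],
    [1, 1.3, 0.1, 0, 0, 0, 0]
  ]
}}

```text
time: 7.28
ee_pos: [0.5221, 0.2026, 0.1471]
tcp_rot: [-180.0, 0.0, 87.1]
wrist_force: [-0.1, 0.0, -4.0]
opening: 0.0173
```

Emit:
{"name": "arm_command", "arguments": {
  "increments": [
    [1, 0, 0, 0, 0, 0, 0],
    [1, 0, 0, 0, 0, 0, 0]
  ]
}}

```text
time: 7.52
ee_pos: [0.5221, 0.2009, 0.1473]
tcp_rot: [-180.0, 0.0, 87.0]
wrist_force: [-0.1, 0.2, -3.9]
opening: 0.0172
```

Run:
```python
from h import *
for n in('wrist','side'):
    c=snap(n,n+'2.png')
    for y in(-.11,-.05,0,.05,.11):print(n,np.round(proj(c,np.array([.5215,.2015,.072])+y*np.array([.0506,.9987,0])),1),end=' ')
a=cv2.imread('pics/wrist2.png');b=cv2.imread('pics/side2.png')
cv2.imwrite('pics/ws2.png',np.hstack([cv2.resize(a,(400,300)),cv2.resize(b[150:,180:460],(400,386))[:300]]) if 0 else np.hstack([a[:,60:500][:400],b[20:,200:400][:400]]))
o=bot.get_obs(); print(o['ee_pos'],o['tcp_rot'],o['q'])
```

```text
wrist [278.2 344.4] wrist [278.1 279.3] wrist [278.  218.1] wrist [277.8 149.5] wrist [277.6  55.3] side [339.6 276.6] side [334.3 309.4] side [329.4 339.9] side [323.9 373.8] side [316.5 419.8] [0.52226108 0.20073106 0.14745369] [1.79990149e+02 8.71896688e-03 8.69607384e+01] [ 2.10303665e+01  5.38361174e+00  1.23866862e+00  8.58496181e+01
 -1.19787151e-02  1.14069627e+02]
```

View pics/ws2.png

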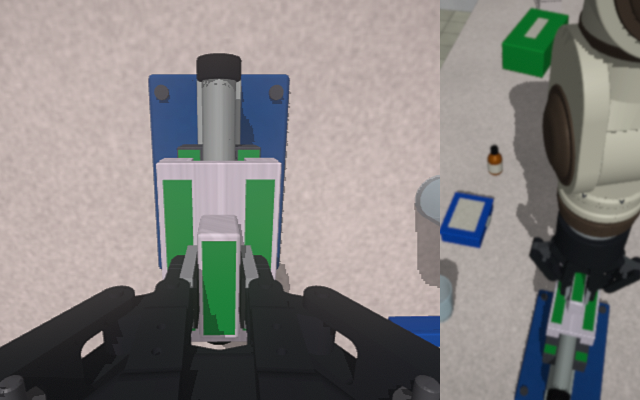

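The wrist view shows the cap body (157–281) centred on the rod (202–236) and parallel to it. Next I'll descend.

Emit:
{"name": "arm_command", "arguments": {
  "increments": [
    [1, 0, 0, 1.5, 0, 0, 0],
    [1, 0, 0, 1.5, 0, 0, 0],
    [1, 0, 0, 1.3, 0, 0, 0],
    [1, 0, 0, 0.5, 0, 0, 0],
    [1, 0, 0, 0, 0, 0, 0],
    [1, 0, 0, 0, 0, 0, 0]
  ]
}}

```text
time: 8.38
ee_pos: [0.5225, 0.2017, 0.0998]
tcp_rot: [180.0, -0.0, 87.0]
wrist_force: [0.2, -1.2, -4.8]
opening: 0.0169
```

Emit:
{"name": "arm_command", "arguments": {
  "increments": [
    [1, 0, 0, 0.2, 0, 0, 0],
    [1, 0, 0, 0.2, 0, 0, 0],
    [1, 0, 0, 0.1, 0, 0, 0],
    [1, 0, 0, 0, 0, 0, 0],
    [1, 0, 0, 0, 0, 0, 0]
  ]
}}

```text
time: 9.0
ee_pos: [0.5223, 0.2015, 0.0943]
tcp_rot: [180.0, -0.0, 87.0]
wrist_force: [0.1, -0.7, -5.4]
opening: 0.0168
```

Emit:
{"name": "arm_command", "arguments": {
  "increments": [
    [1, 0, 0, 0.1, 0, 0, 0],
    [1, 0, 0, 0.1, 0, 0, 0],
    [1, 0, 0, 0, 0, 0, 0],
    [1, 0, 0, 0, 0, 0, 0]
  ]
}}

```text
time: 9.5
ee_pos: [0.5222, 0.2015, 0.0923]
tcp_rot: [-180.0, 0.0, 87.0]
wrist_force: [-0.2, 0.8, -4.4]
opening: 0.0168
```

Emit:
{"name": "arm_command", "arguments": {
  "increments": [
    [1, 0, 0, 0.1, 0, 0, 0],
    [1, 0, 0, 0.1, 0, 0, 0],
    [1, 0, 0, 0, 0, 0, 0],
    [1, 0, 0, 0, 0, 0, 0]
  ]
}}

```text
time: 10.0
ee_pos: [0.5222, 0.2015, 0.0903]
tcp_rot: [-180.0, -0.0, 87.0]
wrist_force: [-0.2, 0.9, -3.9]
opening: 0.0167
```

The underside is now below key height with no contact force, so the keys appear to be entering the notches. I'll continue down to home.

Emit:
{"name": "arm_command", "arguments": {
  "increments": [
    [1, 0, 0, 0.1, 0, 0, 0],
    [1, 0, 0, 0.1, 0, 0, 0],
    [1, 0, 0, 0, 0, 0, 0],
    [1, 0, 0, 0, 0, 0, 0]
  ]
}}

```text
time: 10.5
ee_pos: [0.5222, 0.2015, 0.0883]
tcp_rot: [180.0, 0.0, 87.0]
wrist_force: [-0.3, -0.5, -4.8]
opening: 0.017
```

Emit:
{"name": "arm_command", "arguments": {
  "increments": [
    [1, 0, 0, 0.1, 0, 0, 0],
    [1, 0, 0, 0, 0, 0, 0],
    [1, 0, 0, 0, 0, 0, 0]
  ]
}}

```text
time: 10.88
ee_pos: [0.5223, 0.2016, 0.0878]
tcp_rot: [180.0, -0.0, 87.0]
wrist_force: [-2.9, -0.6, 2.8]
opening: 0.0169
```

Emit:
{"name": "arm_command", "arguments": {
  "increments": [
    [1, 0, 0, 0.1, 0, 0, 0],
    [1, 0, 0, 0, 0, 0, 0],
    [1, 0, 0, 0, 0, 0, 0]
  ]
}}

```text
time: 11.25
ee_pos: [0.5223, 0.2016, 0.0878]
tcp_rot: [179.9, -0.0, 87.0]
wrist_force: [-5.9, -1.9, 10.3]
opening: 0.0169
```

The cap hits a hard stop at TCP z = 0.0878, which is exactly the home height (0.060 + 0.0278). I'll release it and retreat.

Emit:
{"name": "arm_command", "arguments": {
  "increments": [
    [1, 0, 0, -0.1, 0, 0, 0],
    [-0.2, 0, 0, 0, 0, 0, 0],
    [-0.2, 0, 0, 0, 0, 0, 0],
    [-0.2, 0, 0, 0, 0, 0, 0],
    [-0.2, 0, 0, 0, 0, 0, 0]
  ]
}}

```text
time: 11.88
ee_pos: [0.5223, 0.2016, 0.0872]
tcp_rot: [-180.0, -0.0, 87.0]
wrist_force: [-0.5, 0.3, 0.3]
opening: 0.0513
```

Emit:
{"name": "arm_command", "arguments": {
  "increments": [
    [-0.2, 0, 0, -1, 0, 0, 0],
    [-0.2, 0, 0, -2, 0, 0, 0],
    [-0.2, 0, 0, -4, 0, 0, 0],
    [-0.2, 0, 0, -4, 0, 0, 0],
    [-0.2, -4, 0, 0, 0, 0, 0],
    [-0.2, -5, 0, 0, 0, 0, 0],
    [-0.2, -5, 0, 0, 0, 0, 0],
    [-0.2, -3, 0, 0, 0, 0, 0],
    [-0.2, 0, 0, 0, 0, 0, 0],
    [-0.2, 0, 0, 0, 0, 0, 0]
  ]
}}

```text
time: 13.12
ee_pos: [0.5135, 0.0321, 0.1978]
tcp_rot: [180.0, -0.0, 87.0]
wrist_force: [-0.2, 0.8, 0.7]
opening: 0.0513
```

Run:
```python
from h import *
c=snap('side','side3.png'); w=snap('wrist','wrist3.png')
print(np.round(proj(c,[.5215,.2015,.06])))
b=cv2.imread('pics/side3.png')[260:420,230:430]; a=cv2.imread('pics/wrist3.png')[:320]
cv2.imwrite('pics/f3.png',np.hstack([cv2.resize(a,(400,320))[:, :380],cv2.resize(b,(400,320),interpolation=cv2.INTER_CUBIC)]))
print(bot.get_obs()['ee_pos'],bot.get_obs()['wrist_force'])
```

```text
[329. 343.]
[0.51349383 0.03264805 0.19746937] [-0.34857695 -0.65837322 -0.72380177]
```

View pics/f3.png

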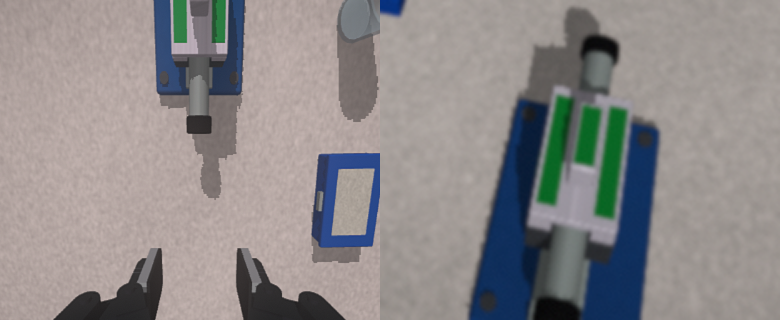

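The side and wrist views show the cap level on the block. Its end face is in line with the block's end and there is no gap at the split. The gripper is clear and the bystanders in view have not moved.

```bash
python3 -c "
from workcell import bot
print(bot.job_done())"
```

```text
the job is handed in; nothing more can be done
None
```

The green cap is seated home on the boom clamp and released, and the job was handed in at about 13 s of the 51 s allowed.

- **Placing:** I found the block's middle by sight, from its green corners and the two keys. I gripped the cap by its ridge, turned it to line up with the rod, and lowered it in small steps while watching the force. Both keys dropped in on the first try, so I did not need to search along the rod.
- **Seating check:** The cap passed key height with no contact force. It then met a hard stop with the tool tip at z = 0.0878 m, which is exactly where the fully home position should be. A light press of about 15 N moved it no further.
- **Final pictures:** After letting go, the pictures show the cap level on the block with no gap at the split, and the gripper clear of it. The slide box and the visible part of the beaker look unmoved. I did not view the orange cap or the oil bottle again after the cap was seated, but the arm never went near them.

No check failed. The only oddity was a side force of about 6 N during the press, which was gone after release.

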